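Put the stray paint jar, bottles and can back in their counter trays

ROBOT

A 6-joint arm with a two-finger parallel gripper is mounted at the origin on the work surface. World frame = base frame: x ahead of the robot, y to its left, z up, the work surface at z = 0. Lengths are in mm, angles in rad, forces in N, time in s.
With the tool pointing down it reaches from about 275 to 825 mm from the base axis. Payload 4.9 kg.
Tool frame: the origin (TCP) lies at the very end of the fingers, on their centre line; the grasp point (between the pads) lies 19 mm behind it; z points along the fingers, y is the line along which they close (so a half turn about z gives the same grasp; the last joint's range is limited). The gripper opens to 85 mm and grips with 20 to 120 N. Pads are 22 mm wide; open, the fingers measure 114 mm over their backs; the gripper's body (76 mm by 85 mm) begins 54 mm behind the grasp point. The pads swing forward as they close: fully open they stand 13 mm farther back than shut.
Start: joints at [-0.134, 0.326, -0.193, 1.052, 0, 1.437], TCP at [550.017, 0.009, 231.281] pointing down, gripper open.
Joint ranges: [-2.65, 2.65], [-0.97, 1.79], [-1.3, 1.35], [-1.93, 2.1], [-1.47, 1.37], [-3.14, 3.14]. Speed limits (rad/s): [2.57, 2.57, 3.14, 3.14, 3.14, 3.14].

INTERFACE

Orientations are given as [roll, pitch, yaw] about the fixed x, y, z axes, in that order (R = Rz(yaw) Ry(pitch) Rx(roll)).
In Python, from bench import bot, solve_ik, imaging gives the robot as it stands. Calls block until the motion is done:
- bot.move_ptp(position, orientation): joint-space move of the TCP to a pose.
- bot.movel(position, rot=None, max_speed=150, threshold=None): straight line of the TCP; rot=None keeps the orientation; max_speed is the mean speed in mm/s. With threshold (N) it stops when the force on the tool has changed by that much, and returns True; else False.
- bot.move_j(angles): joint-space move.
- bot.grip(opening, effort=None): opening from 0.0 (shut) to 1.0 (fully open); effort is the grip in N (None keeps the last); returns when the fingers have stopped.
- bot.dwell(seconds).
- solve_ik(position, orientation): joint angles nearest the present ones, or None.
- bot.get_state(): the state.
- imaging.capture(name): name is "scene" or "side" or "wrist"; returns the picture (480x640x3 uint8, blue, green, red); there is no depth.
- imaging.camera_model(name): a dict with "K" (3x3 intrinsics, pixels), "position" and "rotation" of the camera in the world. Camera axes: x right, y up, looking along -z (the intrinsics and any distortion apply to the point x, -y, -z); pixel columns grow to the right and rows downward; lengths in mm; the calibration is good to about 2 mm. A picture is of the moment at which its call begins: read the wrist's pose just before it. camera_model takes no time and is no camera call; for the wrist camera it gives the pose at the moment of the call.
A pose or a line that the arm cannot do raises bot.IKError and nothing moves.
- bot.sign_off(): hands the job in; it is judged then, once.
The state is a dict: "t": time; "qpos": joint angles; "joint_velocities": joint speeds; "effort": joint torques, N m; "tcp_pos": TCP position; "orientation": TCP orientation; "contact_force": force on the tool from outside, world axes, zero at the start; "wrist_torque": the same for the moment, N m; "opening": opening from 0.0 (shut) to 1.0 (fully open); "gripper_force": force on a finger pad.
Only numpy, scipy, OpenCV 4.12 (cv2) and the standard library are available. Lean on these libraries where they do the work, as an engineer would, in place of code of your own. Each camera call takes 0.05 s, during which the arm holds its last target. There are 200 camera calls.

TASK

Customers have left four containers on the art shop's counter: a squat paint jar, a slim amber bottle, a square ink bottle and a flat can. Return each one to the wooden tray that displays its own kind, standing upright on the floor of that tray's empty compartment. Set them down gently, without dropping or knocking over any of them, and leave the wooden mannequin standing.

Things in the scene. Friction and masses are not known exactly. Their poses are not given: they have to be found in the camera images.
- jar: Squat round paint jar with grey body, white paper band and a flat white screw lid as wide as itself: body 58 mm diameter up to 48 mm, lid 60 mm diameter from 49 to 66 mm (total height 66). About 0.17 kg. Stands loose and upright on the counter; origin at the centre of its underside, z up, yaw arbitrary.
- bottle: Slim round amber bottle with a paper band, 42 mm diameter, straight up to 80 mm, then a shoulder and a black cap 25 mm diameter up to 118 mm (total height). About 0.16 kg. Stands loose and upright; origin at the centre of its underside, z up, yaw arbitrary.
- inkwell: Square amber-brown ink bottle, 48 x 48 mm and 52 mm high, with a black round cap 32 mm diameter on top up to 70 mm (total height). About 0.15 kg. Stands loose and upright at any yaw; origin at the centre of its underside, x and y square to its flat sides, z up.
- tin: Flat rectangular metal can, 60 mm along its x, 34 mm along its y, 90 mm high, with a black cap 22 mm diameter on top up to 108 mm (total height). About 0.2 kg. Stands loose and upright at any yaw; origin at the centre of its underside, z up. Easiest gripped across the 34 mm (along its y).
- jar_tray: Fixed wood tray for the squat paint jars, 164 x 84 mm outside, walls 5 mm thick, 27 mm high, floor 5 mm thick. Origin: at counter level under the centre of its EMPTY compartment, 74 mm (x) by 74 mm (y) inside. +x, within 0.25 rad of the world's, runs along the tray over a 14 mm divider to a fixed sample of the kind at x = 84 mm, top 71 mm above the counter. Tray spans x = -42 to 122 mm.
- bottle_tray: Fixed wood tray for the slim amber bottles, 128 x 66 mm outside, walls 5 mm thick, 27 mm high, floor 5 mm thick. Origin: at counter level under the centre of its EMPTY compartment, 56 mm (x) by 56 mm (y) inside. +x, within 0.25 rad of the world's, runs along the tray over a 14 mm divider to a fixed sample of the kind at x = 66 mm, top 123 mm above the counter. Tray spans x = -33 to 95 mm.
- inkwell_tray: Fixed wood tray for the square ink bottles, 140 x 72 mm outside, walls 5 mm thick, 27 mm high, floor 5 mm thick. Origin: at counter level under the centre of its EMPTY compartment, 62 mm (x) by 62 mm (y) inside. +x, within 0.25 rad of the world's, runs along the tray over a 14 mm divider to a fixed sample of the kind at x = 72 mm, top 75 mm above the counter. Tray spans x = -36 to 104 mm.
- tin_tray: Fixed wood tray for the flat cans, 164 x 58 mm outside, walls 5 mm thick, 27 mm high, floor 5 mm thick. Origin: at counter level under the centre of its EMPTY compartment, 74 mm (x) by 48 mm (y) inside. +x, within 0.25 rad of the world's, runs along the tray over a 14 mm divider to a fixed sample of the kind at x = 84 mm, top 113 mm above the counter. Tray spans x = -42 to 122 mm.
- mannequin: Wooden artist's mannequin standing at the far side between the trays: 135 mm tall on a round 56 mm base, 0.12 kg. Origin at the centre of its underside, z up. Must stay standing. Other small goods lie about the counter, none over 20 mm high in the working area: a roll of tape 80 mm across, an eraser, a flat paintbox, a sharpener, a brush.
There are look-alikes about, which are no part of the job. Several things look just like the jar: the one meant starts nearest to the robot's base.

How it is judged (in metres and radians):
At the end, for the whole second after the job is handed in: Each container stands in the empty compartment of its own kind's tray: centre within 12 mm of the compartment's centre, underside 2 to 9 mm above the counter (tray floor 5 mm), upright within 0.1 rad, at rest, released; the mannequin stands within 0.2 rad of upright (horizontal distance between jar and jar_tray below 0.012 m and z of jar in the frame of jar_tray between 0.002 and 0.009 m and angle between each of jar, bottle, inkwell, tin's own z axis and vertical below 0.1 rad and linear speed of each of jar, bottle, inkwell, tin below 0.02 m/s and angular speed of each of jar, bottle, inkwell, tin below 0.2 rad/s and horizontal distance between bottle and bottle_tray below 0.012 m and z of bottle in the frame of bottle_tray between 0.002 and 0.009 m and horizontal distance between inkwell and inkwell_tray below 0.012 m and z of inkwell in the frame of inkwell_tray between 0.002 and 0.009 m and horizontal distance between tin and tin_tray below 0.012 m and z of tin in the frame of tin_tray between 0.002 and 0.009 m and angle between mannequin's own z axis and vertical below 0.2 rad); the robot touches nothing.
It fails at once if a container is knocked over (tilted more than 1 rad) (angle between any of jar, bottle, inkwell, tin's own z axis and vertical above 1 rad).
It fails at once if a container is dropped or knocked flying (over 0.6 m/s while the fingers do not hold it: a fall of about 20 mm) ((linear speed of jar above 0.6 m/s and contact force between the fingers and jar below 0.3 N) or (linear speed of bottle above 0.6 m/s and contact force between the fingers and bottle below 0.3 N) or (linear speed of inkwell above 0.6 m/s and contact force between the fingers and inkwell below 0.3 N) or (linear speed of tin above 0.6 m/s and contact force between the fingers and tin below 0.3 N)).
It fails at once if the mannequin is knocked over (angle between mannequin's own z axis and vertical above 0.6 rad).
It also fails if it takes over 112 s, if anything falls off the work surface, if the arm or the gripper's body presses on something with over 40 N, if the wrist force passes 120 N, or if a joint passes its speed limit or range.

## Working session

There is one attempt and no reset: what is moved stays moved. The work goes in short steps, each a Python script; the robot and the scene stay as the last script left them, time stands still between calls to the robot, and variables do not carry over. Pictures are saved under pics/ and viewed, at most 14 in all, crops included, and the job is handed in when it is done.

```bash
ls; mkdir -p pics; python3 - <<'E'
from bench import bot, imaging
import cv2
for n in ("scene","side","wrist"):
    m=imaging.camera_model(n); print(n,{k:(v.round(3).tolist() if hasattr(v,'round') else v) for k,v in m.items()})
    cv2.imwrite(f"pics/{n}0.png",imaging.capture(n))
print(bot.get_state())
E
```

```text
pics
scene {'K': [[580.15, 0.0, 326.2], [0.0, 580.15, 238.068], [0.0, 0.0, 1.0]], 'position': [1389.572, 278.122, 1351.312], 'rotation': [0.625, -0.001, 1.848]}
side {'K': [[454.562, 0.0, 315.31], [0.0, 454.562, 241.865], [0.0, 0.0, 1.0]], 'position': [191.976, -597.552, 771.8], 'rotation': [0.772, -0.005, -0.456]}
wrist {'K': [[340.24, 0.0, 317.353], [0.0, 340.24, 242.594], [0.0, 0.0, 1.0]], 'position': [549.662, 73.734, 373.567], 'rotation': [-0.294, 0.002, -0.0]}
{'t': 0.15, 'qpos': array([-1.34216167e-01,  3.26799452e-01, -1.93316548e-01,  1.05198379e+00,
       -3.22520253e-06,  1.43656803e+00]), 'joint_velocities': array([ 0.00058647, -0.00233999,  0.00192126,  0.00038924,  0.00101042,
       -0.00158581]), 'effort': array([ 1.04211274e-03, -4.43704247e+01,  2.62664723e+01,  1.04285317e-02,
       -1.23322516e-04, -3.51401161e-05]), 'tcp_pos': array([5.49583627e+02, 5.77940859e-02, 2.30681933e+02]), 'orientation': array([-3.14030049e+00, -1.71239878e-04,  1.57080834e+00]), 'contact_force': array([-0.16926771, -0.3809409 ,  0.12822789]), 'wrist_torque': array([-0.0066578 , -0.00259656, -0.01962015]), 'gripper_force': 0.0, 'opening': 1.0001056268185546}
```

View pics/scene0.png

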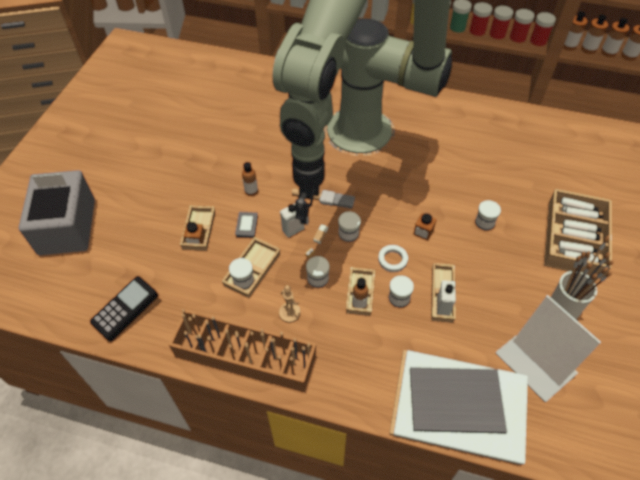

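View pics/side0.png

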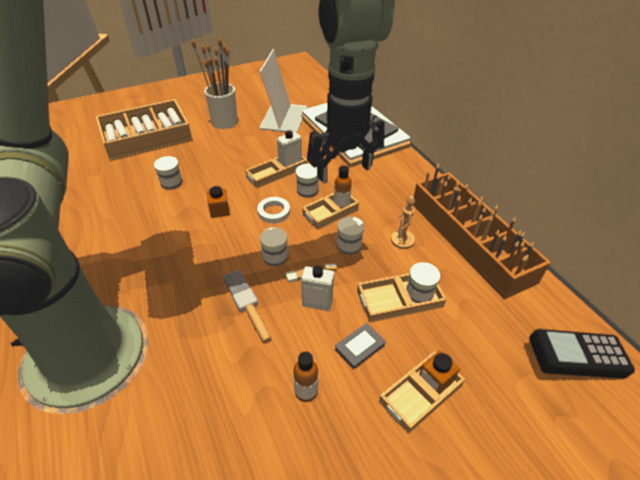

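View pics/wrist0.png

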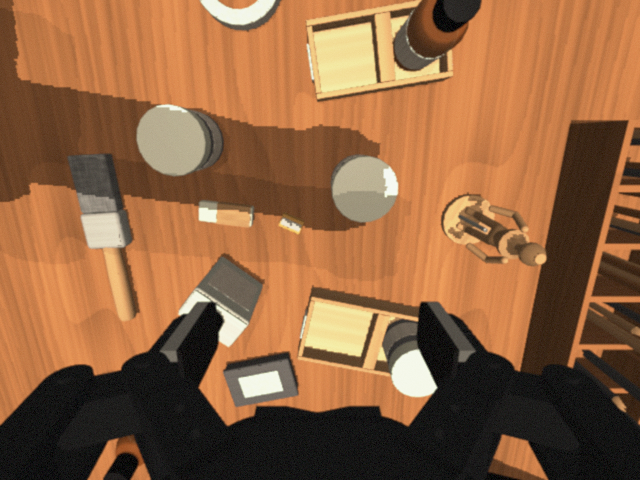

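The scene view shows loose jars at (348,226), (318,271), (401,290) and (488,214). It also shows the bottle (248,180), inkwell (426,222), tin (292,215) and trays at (198,227), (251,266), (361,291) and (444,292). Next I triangulate these roughly against the side view.

```bash
cat > h.py <<'E'
import numpy as np, cv2
from scipy.spatial.transform import Rotation as R
from bench import bot, solve_ik, imaging
def ray(m,uv):
    K=np.array(m["K"]); d=np.linalg.solve(K,[uv[0],uv[1],1.]); d=d*[1,-1,-1]
    r=np.array(m["rotation"]); M=R.from_euler("xyz",r).as_matrix() if r.shape==(3,) else r
    return np.array(m["position"]),M@d
def onz(m,uv,z):
    p,d=ray(m,uv); return (p+d*(z-p[2])/d[2])
def tri(ms,uvs):
    A=np.zeros((3,3));b=np.zeros(3);L=[]
    for m,uv in zip(ms,uvs):
        p,d=ray(m,uv);d=d/np.linalg.norm(d);P=np.eye(3)-np.outer(d,d);A+=P;b+=P@p;L.append((p,P))
    x=np.linalg.solve(A,b); return x,max(np.linalg.norm(P@(x-p)) for p,P in L)
def snap(name,cam="wrist"):
    m=imaging.camera_model(cam); im=imaging.capture(cam); cv2.imwrite(f"pics/{name}.png",im)
    np.save(f"pics/{name}.npy",m,allow_pickle=True); return m,im
def load(name): return np.load(f"pics/{name}.npy",allow_pickle=True).item(),cv2.imread(f"pics/{name}.png")
E
python3 - <<'E'
from h import *
S=imaging.camera_model("scene");D=imaging.camera_model("side")
for n,a,b in [("jarA lid",(349,219),(274,238)),("jarB",(318,265),(350,227)),("jarC",(401,284),(307,174)),("jarD",(488,208),(167,163)),("bottlecap",(247,166),(306,357)),("inkcap",(427,217),(216,191)),("inktraysample cap",(193,230),(441,363)),("bottlesample",(361,282),(344,173)),("tinsample",(449,286),(289,134)),("jarsample",(240,266),(424,272)),("mannequin base",(289,312),(403,240))]:
    x,e=tri([S,D],[a,b]);print(n,x.round(),e.round(1),np.hypot(x[0],x[1]).round())
for n,b in [("tin cap",(318,271))]: print(n,onz(D,b,108).round())
for n,b in [("tape",(274,209))]: print(n,onz(D,b,5).round())
E
```

```text
jarA lid [420.  68.  69.] 2.3 425.0
jarB [588.  28.  66.] 1.4 588.0
jarC [585. 250.  63.] 2.7 636.0
jarD [275. 438.  71.] 1.2 517.0
bottlecap [ 348. -253.  118.] 0.5 431.0
inkcap [355. 277.  70.] 2.4 450.0
inktraysample cap [ 567. -337.   62.] 0.8 660.0
bottlesample [638. 154. 114.] 2.2 656.0
tinsample [589. 367. 113.] 2.4 694.0
jarsample [ 652. -163.   78.] 1.0 673.0
mannequin base [712. -15.   7.] 0.5 712.0
tin cap [450. -91. 108.]
tape [481. 222.   5.]
```

Jar A at (420, 68) is nearest the base and is the one meant. Heights match the text to within a few mm. Next is a sweep with the wrist camera.

```bash
python3 - <<'E'
from h import *
o=[np.pi,0,np.pi/2]
t=[]
for i,y in enumerate([240,110,-30,-160,-300,-400]):
    try:
        bot.move_ptp([470,y,300],o); bot.dwell(.15); snap(f"w{i}")
    except bot.IKError as e: print(i,e)
print(bot.get_state()["t"])
ims=[cv2.imread(f"pics/w{i}.png") for i in range(6)]
cv2.imwrite("pics/m1.png",cv2.resize(np.vstack([np.hstack(ims[:2]),np.hstack(ims[2:4])]),(800,600),interpolation=cv2.INTER_AREA))
cv2.imwrite("pics/m2.png",cv2.resize(np.hstack(ims[4:6]),(800,300),interpolation=cv2.INTER_AREA))
E
```

```text
5.2583
```

View pics/m1.png

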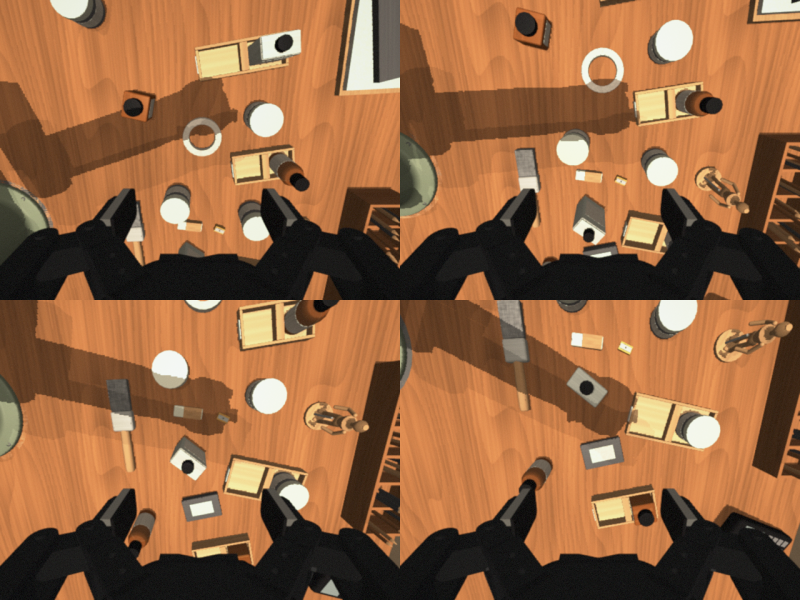

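View pics/m2.png

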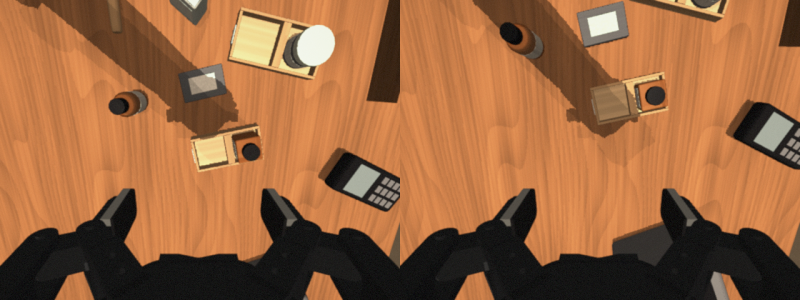

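The montages show the following, in full-resolution pixels (2x the montage):

| Item | Picture | Pixel |
|---|---|---|
| Tin tray | w0 | (435,120) |
| Bottle tray | w0 / w1 | (470,330) / (1x: 500,210) |
| Jar tray | w3 / w4 | (480,240) / (490,70) |
| Inkwell tray | w4 | (420,290) |
| Tin cap | w3 | (372,174) |
| Inkwell cap | w0 | (264,212) |
| Bottle cap | w4 | (238,212) |

I zoom on the trays.

```bash
python3 - <<'E'
from h import *
C=[("w0",(375,50,250,130)),("w1",(440,140,250,130)),("w3",(480,150,250,130)),("w4",(370,225,250,130)),
   ("w1",(0,0,0,0))]
def crop(n,x,y,w=200,h=150):
    im=load(n)[1][y:y+h,x:x+w]; im=cv2.copyMakeBorder(im,0,h-im.shape[0],0,w-im.shape[1],0)
    return cv2.resize(im,(400,300),interpolation=cv2.INTER_CUBIC)
a=[crop("w0",380,40),crop("w1",440,130),crop("w3",440,160),crop("w4",360,220)]
cv2.imwrite("pics/c1.png",np.vstack([np.hstack(a[:2]),np.hstack(a[2:])]))
E
```

```text
(no output)
```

View pics/c1.png

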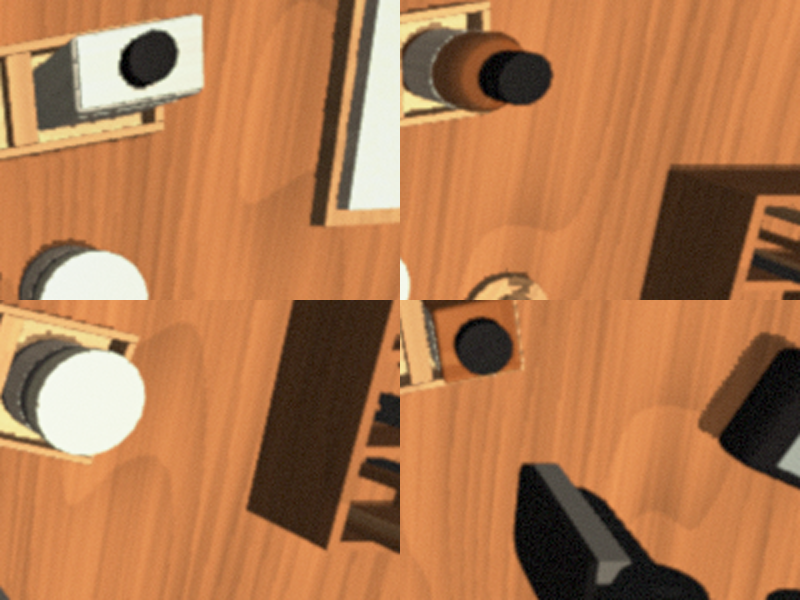

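I misjudged the montage scale (it is 1.6x), so I redo the crops.

```bash
python3 - <<'E'
from h import *
def crop(n,x,y,w=133,h=100):
    im=load(n)[1][y:y+h,x:x+w]
    return cv2.resize(im,(400,300),interpolation=cv2.INTER_CUBIC)
a=[crop("w0",300,40),crop("w1",370,115),crop("w3",360,140),crop("w4",290,185)]
cv2.imwrite("pics/c2.png",np.vstack([np.hstack(a[:2]),np.hstack(a[2:])]))
for n,x,y in [("w0",325,95),("w1",400,170),("w3",415,190),("w4",340,240)]:
    im=load(n)[1];print(n,im[y,x],cv2.cvtColor(im,cv2.COLOR_BGR2HSV)[y,x])
E
```

```text
w0 [148 218 239] [ 23  97 239]
w1 [156 227 243] [ 24  91 243]
w3 [158 227 245] [ 24  91 245]
w4 [147 214 243] [ 21 101 243]
```

View pics/c2.png

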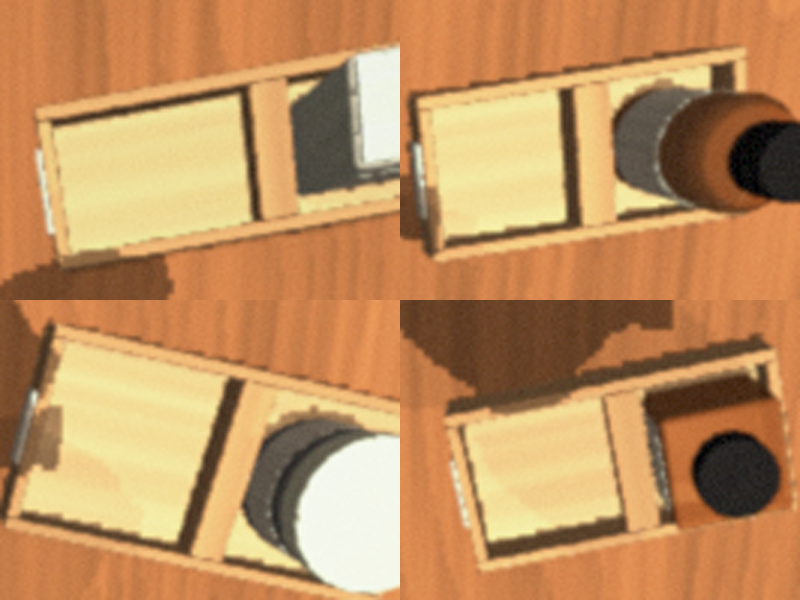

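All four trays are clear: inner rim corners, dividers and samples are visible. I now triangulate caps and lids by masks, and refine rim corners in two views. I also take three more wrist views for the inkwell and tin tray.

```bash
cat >> h.py <<'E'
def proj(m,X):
    r=np.array(m["rotation"]); M=R.from_euler("xyz",r).as_matrix() if r.shape==(3,) else r
    c=M.T@(np.asarray(X,float)-np.array(m["position"])); c=c*[1,-1,-1]; p=np.array(m["K"])@c; return p[:2]/p[2]
def blob(im,seed,kind,rad=14):
    hsv=cv2.cvtColor(im,cv2.COLOR_BGR2HSV); H,S,V=cv2.split(hsv)
    k=(V<75)&(S<110) if kind=="black" else (S<70)&(V>95) if kind=="white" else (S<75)&(V>60) if kind=="grey" else (S>120)&(H<22)&(V<150)
    n,lab=cv2.connectedComponents(k.astype(np.uint8),connectivity=4)
    yy,xx=np.nonzero(lab); d=(xx-seed[0])**2+(yy-seed[1])**2
    if not len(d) or d.min()>rad**2: return None
    l=lab[yy[d.argmin()],xx[d.argmin()]]
    c=max(cv2.findContours((lab==l).astype(np.uint8),cv2.RETR_EXTERNAL,cv2.CHAIN_APPROX_NONE)[0],key=cv2.contourArea)
    return c
E
python3 - <<'E'
from h import *
o=[np.pi,0,np.pi/2]
bot.move_ptp([480,240,300],o)   # back across
for n,p in [("v_ink",[355,205,240]),("v_tin1",[520,290,300]),("v_tin2",[520,240,220])]:
    bot.move_ptp(p,o); bot.dwell(.15); snap(n)
print("t",bot.get_state()["t"])
ims={n:load(n) for n in ["w0","w1","w2","w3","w4","w5","v_ink","v_tin1","v_tin2"]}
obj={"jar":((420,68,66),"white",["w1","w2"]),"bottle":((348,-253,118),"black",["w4","w5"]),"inkwell":((355,277,70),"black",["w0","v_ink","w1"]),
"tin":((450,-91,108),"black",["w2","w3"]),"s_tin":((589,367,113),"black",["w0","v_tin1","v_tin2"]),"s_bottle":((638,154,123),"black",["w0","w1"]),
"s_ink":((567,-337,75),"black",["w3","w4","w5"]),"s_jar":((652,-163,71),"white",["w3","w4"])}
for n,(X,k,vs) in obj.items():
    px=[];mm=[]
    for v in vs:
        m,im=ims[v]; c=blob(im,proj(m,X),k)
        if c is None: print(n,v,"none",proj(m,X).round());continue
        (u,w),r=cv2.minEnclosingCircle(c); 
        if len(c)>5: (u,w),ax,_=cv2.fitEllipse(cv2.convexHull(c))
        px.append((u,w));mm.append(m); p=onz(m,(u,w),X[2]); print(n,v,(round(u),round(w)),"ax",np.round(ax,1),"onz",p[:2].round(1))
    if len(px)>1: x,e=tri(mm,px); print("   ->",x.round(1),e.round(1))
tr={"tin":("w0",300,40,[(52,122),(248,84),(262,219),(68,253)]),"bottle":("w1",370,115,[(30,106),(180,84),(184,227),(40,246)]),
"jar":("w3",360,140,[(62,38),(245,78),(190,256),(22,220)]),"ink":("w4",290,185,[(57,125),(207,95),(228,230),(87,260)])}
for n,(v,ox,oy,cs) in tr.items():
    P=np.array([onz(ims[v][0],(ox+a/3,oy+b/3),27)[:2] for a,b in cs])
    print(n,P.round(0).tolist(),"c",P.mean(0).round(1),"sides",[np.linalg.norm(P[i]-P[i-1]).round(1) for i in range(4)],"yaw",
      [np.arctan2(*(P[b]-P[a])[::-1]).round(3) for a,b in((0,1),(3,2))],[(np.arctan2(*(P[b]-P[a])[::-1])-np.pi/2).round(3) for a,b in((3,0),(2,1))])
def crop(n,X):
    m,im=ims[n];u,v=proj(m,X).astype(int);x=min(max(u-67,0),507);y=min(max(v-50,0),380)
    print(n,x,y);return cv2.resize(im[y:y+100,x:x+133],(400,300),interpolation=cv2.INTER_CUBIC)
a=[crop("v_ink",(355,277,70)),crop("w3",(450,-91,90)),crop("v_tin1",(506,350,27)),crop("v_tin2",(506,350,27))]
cv2.imwrite("pics/c3.png",np.vstack([np.hstack(a[:2]),np.hstack(a[2:])]))
E
```

```text
t 10.0333
jar w1 (277, 236) ax [51.4 58.3] onz [424.1  78.2]
jar w2 (272, 111) ax [57.4 61.9] onz [422.6  73.4]
   -> [421.7  74.4  52.7] 0.8
bottle w4 (189, 169) ax [25.2 30.4] onz [ 349.9 -251.9]
bottle w5 (176, 53) ax [26.7 39.2] onz [ 349.6 -254.4]
   -> [ 346.7 -252.6  109.7] 0.2
inkwell w0 (212, 171) ax [27.3 29.5] onz [357.5 280. ]
inkwell v_ink (316, 139) ax [32.9 34.5] onz [355.9 279.5]
inkwell w1 (201, 38) ax [30.6 38.9] onz [357.4 278.2]
   -> [355.9 279.5  64.8] 0.1
tin w2 (300, 266) ax [18.5 21.6] onz [452.  -82.7]
tin w3 (298, 140) ax [21.5 22.4] onz [451.8 -85.6]
   -> [451.5 -85.6 100.5] 0.1
s_tin w0 (454, 69) ax [23.  30.2] onz [590.5 371.1]
s_tin v_tin1 (396, 129) ax [22.3 24.4] onz [590.9 372.1]
s_tin v_tin2 (421, 51) ax [31.1 40.3] onz [590.8 371.1]
   -> [592.  372.1 108.5] 0.2
s_bottle w0 (480, 292) ax [23.3 29.5] onz [637.  162.7]
s_bottle w1 (498, 168) ax [25.5 34.6] onz [636.3 159.3]
   -> [641.2 158.6 114.2] 0.3
s_ink w3 (393, 349) ax [23.1 25.2] onz [ 565.2 -334.6]
s_ink w4 (401, 243) ax [25.9 27.4] onz [ 565.3 -336.7]
s_ink w5 (408, 153) ax [28.3 30.6] onz
[... 545 characters left out ...]
5.8), np.float64(58.8), np.float64(56.3), np.float64(58.7)] yaw [np.float64(0.143), np.float64(0.134)] [np.float64(0.128), np.float64(0.125)]
jar [[545.0, -100.0], [619.0, -115.0], [603.0, -188.0], [532.0, -173.0]] c [ 574.8 -143.9] sides [np.float64(74.2), np.float64(75.4), np.float64(74.6), np.float64(72.8)] yaw [np.float64(-0.204), np.float64(-0.211)] [np.float64(-0.17), np.float64(-0.205)]
ink [[460.0, -330.0], [522.0, -317.0], [534.0, -377.0], [473.0, -391.0]] c [ 497.  -353.6] sides [np.float64(62.1), np.float64(63.9), np.float64(60.8), np.float64(62.7)] yaw [np.float64(0.205), np.float64(0.226)] [np.float64(0.207), np.float64(0.187)]
v_ink 247 92
w3 230 95
v_tin1 239 101
v_tin2 232 50
```

View pics/c3.png

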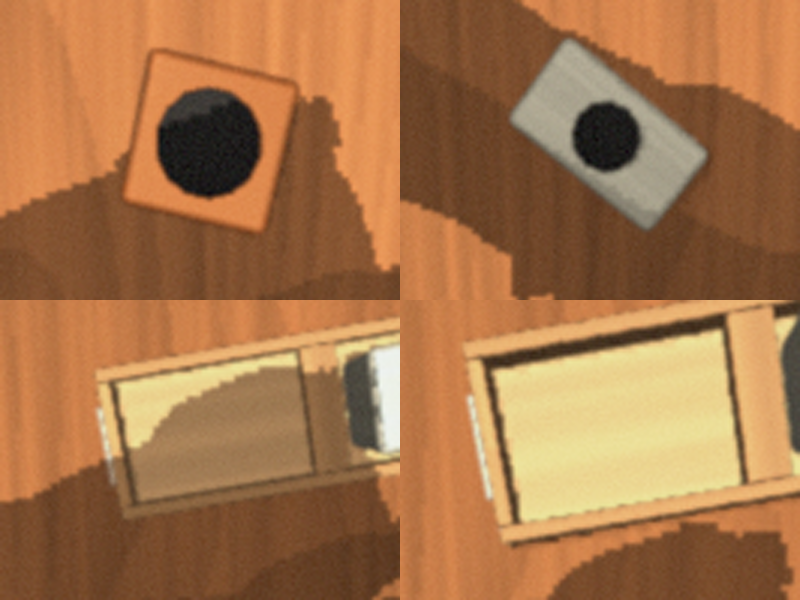

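The inkwell's top face and the tin's top rectangle give yaws of about -0.21 and -0.68. The rim and sample estimates of each tray centre agree within 2-3 mm, and side lengths match the text. Next I check tin tray height from two views, take nadir views of the jar and bottle, then move the jar.

```bash
cat >> h.py <<'E'
TRAY={"tin":(509.4,358.5,.163),"bottle":(575,149.5,.133),"jar":(574.3,-143.6,-.2),"ink":(496.2,-353.2,.207)}
Z=200
def pick(x,y,psi,tz,width,pre,effort=40):
    o=[np.pi,0,psi]
    bot.grip(pre/85); bot.move_ptp([x,y,Z],o)
    print("j",bot.get_state()["qpos"].round(2))
    bot.movel([x,y,tz+45]); 
    if bot.movel([x,y,tz],max_speed=60,threshold=8): raise SystemExit("contact on descent %s"%bot.get_state()["tcp_pos"])
    bot.grip(0.0,effort); s=bot.get_state(); w=s["opening"]*85
    print("grip width",w.round(1),"force",s["gripper_force"],"tcp",s["tcp_pos"].round(1),"t",s["t"])
    if abs(w-width)>5: raise SystemExit("bad width")
    bot.movel([x,y,Z],max_speed=150); s=bot.get_state(); print("lifted",(s["opening"]*85).round(1),s["gripper_force"],s["contact_force"].round(2))
def place(tray,psi,tz,release,dx=0,dy=0):
    x,y,_=TRAY[tray]; x+=dx;y+=dy; o=[np.pi,0,psi]
    bot.move_ptp([x,y,Z],o); bot.movel([x,y,tz+5+15],max_speed=120); bot.dwell(.3)
    hit=bot.movel([x,y,tz+5-2],max_speed=20,threshold=3); s=bot.get_state(); print("placed hit",hit,s["tcp_pos"].round(1),"expected z",tz+5,s["contact_force"].round(1))
    bot.grip(release/85); bot.dwell(.2)
    bot.movel([x,y,Z],max_speed=100); print("t",bot.get_state()["t"])
E
python3 - <<'E'
from h import *
a=load("v_tin1")[0];b=load("v_tin2")[0]
for p,q in [((271.7,125.7),(253.7,65)),((281.3,173),(268.7,130.7))]: print("tin tray rim",*tri([a,b],[p,q]))
o=[np.pi,0,np.pi/2]
bot.move_ptp([422,0,240],o); bot.dwell(.15); m,im=snap("n_jar"); c=blob(im,proj(m,(422,74,66)),"white")
(u,v),ax,_=cv2.fitEllipse(cv2.convexHull(c)); P=onz(m,(u,v),66); print("jar",P.round(1),np.round(ax,1),"expect",60*340/(m["position"][2]-66))
assert np.hypot(P[0]-422,P[1]-74)<6
pick(P[0],P[1],-.2,34,60,82)
place("jar",-.2,34,74)
E
```

```text
tin tray rim [466.31247976 378.08401677  33.42269857] 0.30728993451716774
tin tray rim [474.2461045  323.4840567   14.84060332] 0.2946705180354139
jar [421.9  73.8  66. ] [65.8 69. ] expect 64.36904772064479
j [ 0.    0.13 -0.54  0.91  0.   -2.94]Traceback (most recent call last):
  File "<stdin>", line 8, in <module>
  File "h.py", line 40, in pick
    print("grip width",w.round(1),"force",s["gripper_force"],"tcp",s["tcp_pos"].round(1),"t",s["t"])
                       ^^^^^^^
AttributeError: 'float' object has no attribute 'round'
```

The crash was only in a print statement and the jar is gripped. Fix that and continue, using yaw+π to keep joint 6 near zero.

```bash
sed -i 's/w\.round(1),"force"/round(w,1),"force"/; s/(s\["opening"\]\*85).round(1)/round(s["opening"]*85,1)/' h.py
python3 - <<'E'
from h import *
s=bot.get_state(); print(s["opening"]*85,s["gripper_force"],s["tcp_pos"].round(1),s["t"])
assert abs(s["opening"]*85-60)<5
x,y,_=s["tcp_pos"]
bot.movel([x,y,Z]); s=bot.get_state(); print(s["opening"]*85,s["gripper_force"],s["contact_force"].round(2))
place("jar",-.2+np.pi,34,74)
s=bot.get_state(); print(s["qpos"].round(2))
bot.move_ptp([520,-230,260],[np.pi,0,np.pi/2]); bot.dwell(.1); snap("after_jar")
bot.move_ptp([348,-326,260],[np.pi,0,np.pi/2]); bot.dwell(.15); m,im=snap("n_bottle"); c=blob(im,proj(m,(348,-252,118)),"black")
(u,v),ax,_=cv2.fitEllipse(cv2.convexHull(c)); print("bottle",onz(m,(u,v),118).round(1),np.round(ax,1),"expect",25*340/(m["position"][2]-118))
print(bot.get_state()["t"])
A=cv2.imread("pics/after_jar.png");cv2.imwrite("pics/a1.png",cv2.resize(np.hstack([A,im]),(800,300),interpolation=cv2.INTER_AREA))
E
```

```text
58.71304277500361 41.897263526916504 [422.3  73.7  34.7] 17.2667
58.597397914159195 43.21715176105499 [ 0.    0.42 -1.97]
placed hit True [ 574.1 -143.5   39.7] expected z 39 [-0.5  0.4  5.2]
t 25.4917
[-0.37  0.43 -0.13  1.02  0.   -0.17]
bottle [ 346.8 -252.7  118. ] [27.6 29.5] expect 29.830725832466165
27.75
```

View pics/a1.png

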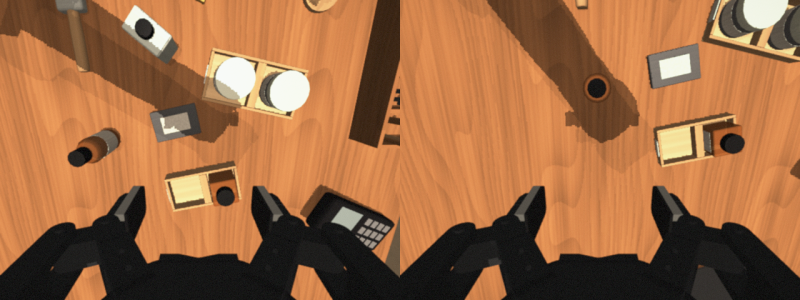

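The jar stands in its compartment at left picture (235,78), and the bottle sits at nadir in the right picture (596,88). Bottle next.

```bash
python3 - <<'E'
from h import *
p=np.pi+.133
pick(346.8,-252.7,p,50,42,70)
place("bottle",p,50,56)
E
```

```text
j [-0.8   0.13 -0.54  0.91 -0.   -0.93]
grip width 40.8 force 40.03092169761658 tcp [ 347.1 -252.9   50.5] t 31.5083
lifted 40.9 40.522860288619995 [-0.65 -0.18 -2.33]
placed hit True [574.7 149.5  55.6] expected z 55 [-0.   0.5  4.2]
t 38.6667
```

```bash
python3 - <<'E'
from h import *
pick(355.9,279.3,np.pi-.21,28,48,76)
place("ink",np.pi+.207,28,62)
bot.move_ptp([451,-160,260],[np.pi,0,np.pi/2]); bot.dwell(.15); m,im=snap("n_tin")
c=blob(im,proj(m,(451.7,-85.6,108)),"black"); (u,v),ax,_=cv2.fitEllipse(cv2.convexHull(c)); print("tin",onz(m,(u,v),108).round(1),np.round(ax,1))
g=blob(im,(u+20*340/312,v),"grey"); r=cv2.minAreaRect(g); P=[onz(m,q,90)[:2] for q in cv2.boxPoints(r)]; print(np.mean(P,0).round(1),[(np.linalg.norm(P[i]-P[i-1]).round(1),np.arctan2(*(P[i]-P[i-1])[::-1]).round(3)) for i in range(4)])
cv2.imwrite("pics/a2.png",im)
E
```

```text
j [ 0.5   0.17 -0.48  0.91 -0.    0.71]
grip width 47.2 force 41.62438094615936 tcp [356.3 279.5  28.6] t 42.275
lifted 47.1 41.13581836223602 [-0.73  0.01 -1.47]
placed hit True [ 496.  -353.1   33.6] expected z 33 [-0.5  0.7  4.7]
t 50.6083
tin [451.6 -85.7 108. ] [24.5 25.5]
[451.5 -85.4] [(np.float64(60.5), np.float64(2.463)), (np.float64(33.0), np.float64(0.836)), (np.float64(59.1), np.float64(-0.659)), (np.float64(34.1), np.float64(-2.261))]
```

View pics/a2.png

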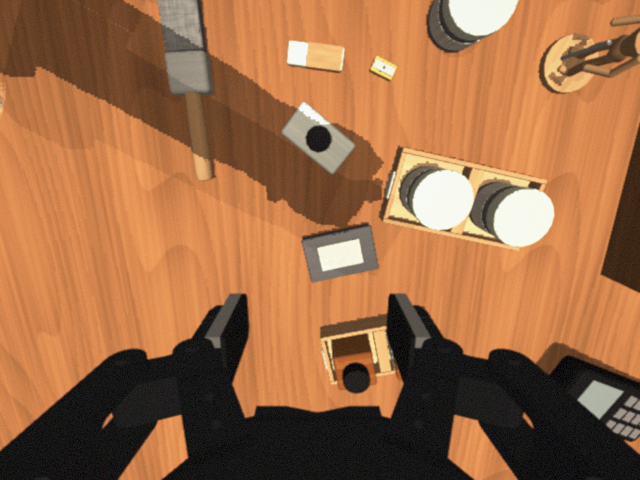

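The picture shows the jar (440,200) and inkwell (355,370) seated. The tin at (318,138) measures about 60x34 mm with yaw about -0.675. Tin next, then check pictures.

```bash
python3 - <<'E'
from h import *
pick(451.6,-85.6,np.pi-.675,45,34,64)
place("tin",np.pi+.163,45,46)
o=[np.pi,0,np.pi/2]
L=[]
for n,p in [("f_tin",[509,285,280]),("f_bot",[575,76,280]),("f_jar",[574,-217,280]),("f_ink",[490,-426,280])]:
    try: bot.move_ptp(p,o)
    except bot.IKError: print(n,"ik"); bot.move_ptp([470,-380,280],o)
    bot.dwell(.15); L.append(snap(n))
print(bot.get_state()["t"])
for (m,im),k,t,h,nm in zip(L,("black","black","white","black"),("tin","bottle","jar","ink"),(113,123,71,75),"tbji"):
    X=[TRAY[t][0],TRAY[t][1],h]; c=blob(im,proj(m,X),k); (u,v),ax,_=cv2.fitEllipse(cv2.convexHull(c)); print(t,onz(m,(u,v),h).round(1),np.round(ax,1),X)
def crop(mi,t):
    m,im=mi; u,v=proj(m,[TRAY[t][0]+30,TRAY[t][1],27]).astype(int); x=min(max(u-100,0),440);y=min(max(v-75,0),330)
    return cv2.resize(im[y:y+150,x:x+200],(400,300),interpolation=cv2.INTER_CUBIC)
a=[crop(l,t) for l,t in zip(L,("tin","bottle","jar","ink"))]
cv2.imwrite("pics/f1.png",np.vstack([np.hstack(a[:2]),np.hstack(a[2:])]))
E
```

```text
j [-0.35  0.19 -0.47  0.92 -0.    0.33]
grip width 33.4 force 40.45269727706909 tcp [452.  -85.8  45.4] t 55.6833
lifted 33.3 39.92850422859192 [-0.49  0.46 -2.4 ]
placed hit True [509.1 358.4  50.5] expected z 50 [-0.3 -0.4  4.5]
t 62.9167
68.0667
tin [508.7 358.1 113. ] [23.4 24.1] [509.4, 358.5, 113]
bottle [574.4 149.7 123. ] [26.5 27.7] [575, 149.5, 123]
jar [ 574.4 -142.5   71. ] [59.2 62. ] [574.3, -143.6, 71]
ink [ 495.6 -352.9   75. ] [28.9 30.2] [496.2, -353.2, 75]
```

View pics/f1.png

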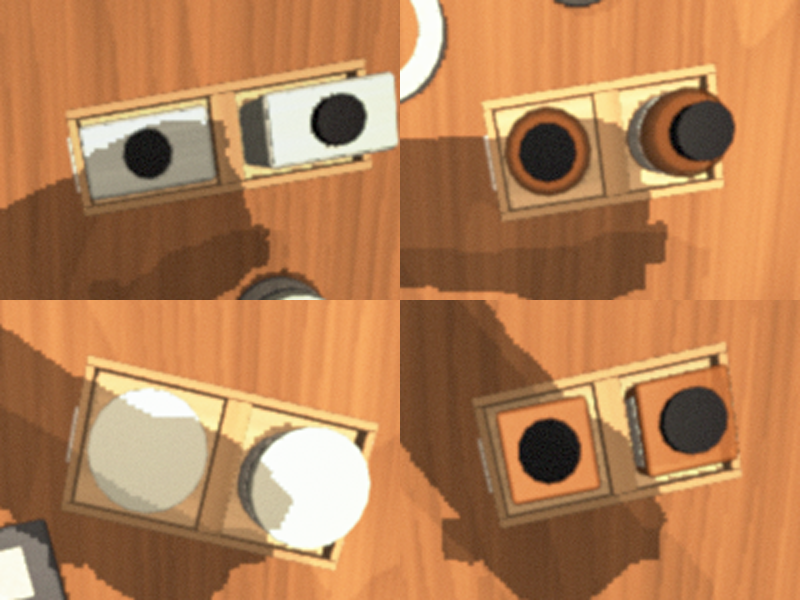

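All four stand upright and centred in their empty compartments: tin (148,152), bottle (548,150), jar (148,450) and inkwell (550,450). The mannequin was standing in the last wide view and the arm went nowhere near it after that, so I hand in.

```bash
python3 -c "
from bench import bot
print(bot.sign_off())"
```

```text
the job is handed in; nothing more can be done
None
```

The jar, bottle, inkwell and tin each stand upright in their own tray's empty compartment, about 1 mm from the measured centre in the last pictures; the job was handed in just after 68 s, and the verdict was not shown.

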